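# Make up the scorifying kit and the grinding kit

## Task

Make up two kits in the shallow steel trays. Scorifying kit, in the tray with two compartments: the top dish of the scorifier stack in the large compartment and the large cupel in the small one; grinding kit, in the tray with three: the pink agate mortar in the large compartment, its pestle lying in the small one beside it and the steel spatula lying in the long one. Set each piece down flat on the tray's floor without dropping it, the cups upright, and do not knock the beaker, the lidded crucible or the small cupel, which stay where they are.

Things in the scene. Friction and masses are not known exactly. Their poses are not given: they have to be found in the camera images.
- scorifier: Scorifier: cream-white porcelain dish, the top one of the only stack of three on the bench. 57 mm across, 28 mm high: 34 mm foot flaring to a straight rim band (top 8 mm). 85 g. In the stack its underside is 28 mm above the bench; the rim of the fixed dish below (same diameter) ends 14 mm below its own rim, so grip only above that; lifts straight out. Origin: centre of its underside; z up.
- cupel: Large cupel: a squat bone-ash cup, off-white to grey, 40 mm across, 26 mm high, sides straight above the lowest 10 mm, a shallow hollow in its top. About 45 g. Origin: centre of its underside; z up.
- mortar: Agate mortar: a pink round bowl, 62 mm across, 34 mm high, sides straight in the upper half and tapering to a 46 mm foot below. About 190 g. Origin: centre of its underside; z up.
- pestle: Agate pestle: a pink round-ended bar 66 mm long and 16 mm thick, lying on the bench; it does not roll. About 45 g. Origin: its middle, 8 mm above what it lies on; x along its length, z up.
- spatula: Stainless steel spatula lying flat, 150 mm long. Handle 10 mm wide, 8 mm high, from 75 mm behind the origin to 25 mm ahead of it; then a blade 16 mm wide, 3 mm thick. About 75 g; it can be lifted at the origin. Origin: middle of its length, 4 mm above what it lies on; x along it towards the blade, z up. Either end may point either way in the tray.
- tray_two: Kit tray with two compartments: shallow stainless steel, 181 x 92 mm, fixed. Floor 3 mm, rim and partition tops 10 mm above the bench. Large compartment (100 x 86 mm inside) centred at x = -37.5 mm, y = 0; small one (72 x 86 mm inside) at x = +51.5 mm, y = 0. Origin: centre of the underside, on the bench; x along its length, y across, z up.
- tray_three: Kit tray with three compartments: shallow stainless steel, 181 x 159 mm, fixed. Floor 3 mm, rim and partition tops 10 mm above the bench. Large compartment (100 x 86 mm inside) centred at x = -37.5, y = +33.5 mm; small (72 x 86) at x = +51.5, y = +33.5; long (175 x 64) at x = 0, y = -44.5. Origin: centre of the underside, on the bench; x along its length, y across, z up.
- beaker: Clear glass beaker with a pouring spout, 42 mm across, 60 mm high. Not part of the kits. Origin: centre of its underside.
- crucible: White glazed porcelain crucible with a knobbed lid on, 45 mm across the lid, 43 mm high. Not part of the kits. Origin: centre of its underside.
- cupel_small: Small bone-ash cupel, 26 mm across, 18 mm high: like the large one but plainly smaller. Not part of the kits. Origin: centre of its underside.
Things that resemble listed ones, but are neither listed nor needed, are in the scene too. What is shaped like the cupel but orange or red is not meant.

How it is judged:
At the end, for the whole second after the job is handed in: Each of the five pieces rests on its tray's floor (height within 3.5 mm) wholly inside its own compartment: scorifier, cupel and mortar upright and pestle and spatula lying flat (all within 0.1 rad), released and at rest (under 0.02 m/s) (x of scorifier in the frame of tray_two between -0.0605 and -0.0145 m and y of scorifier in the frame of tray_two between -0.016 and 0.016 m and z of scorifier in the frame of tray_two between -0.0005 and 0.0065 m and angle between each of scorifier, cupel, mortar's own z axis and vertical below 0.1 rad and linear speed of each of scorifier, cupel, mortar, pestle, spatula below 0.02 m/s and angular speed of each of scorifier, cupel, mortar, pestle, spatula below 0.3 rad/s and x of cupel in the frame of tray_two between 0.0305 and 0.0725 m and y of cupel in the frame of tray_two between -0.028 and 0.028 m and z of cupel in the frame of tray_two between -0.0005 and 0.0065 m and x of mortar in the frame of tray_three between -0.0585 and -0.0165 m and y of mortar in the frame of tray_three between 0.0195 and 0.0475 m and z of mortar in the frame of tray_three between -0.0005 and 0.0065 m and x of pestle in the frame of tray_three between 0.0215 and 0.0815 m and y of pestle in the frame of tray_three between -0.0035 and 0.0705 m and z of pestle in the frame of tray_three between 0.0075 and 0.0145 m and angle between pestle's own x axis and vertical between 1.47 and 1.67 rad and x of spatula in the frame of tray_three between -0.018 and 0.018 m and y of spatula in the frame of tray_three between -0.0755 and -0.0135 m and z of spatula in the frame of tray_three between 0.0037 and 0.0107 m and angle between spatula's own x axis and vertical between 1.47 and 1.67 rad); the robot touches nothing.
It fails at once if something for the kits is let fall (from about 3 cm or more) or flung ((linear speed of scorifier above 0.75 m/s and contact force between scorifier and the arm below 0.01 N and contact force between scorifier and the fingers below 0.01 N) or (linear speed of cupel above 0.75 m/s and contact force between cupel and the arm below 0.01 N and contact force between cupel and the fingers below 0.01 N) or (linear speed of mortar above 0.75 m/s and contact force between mortar and the arm below 0.01 N and contact force between mortar and the fingers below 0.01 N) or (linear speed of pestle above 0.75 m/s and contact force between pestle and the arm below 0.01 N and contact force between pestle and the fingers below 0.01 N) or (linear speed of spatula above 0.75 m/s and contact force between spatula and the arm below 0.01 N and contact force between spatula and the fingers below 0.01 N)).
It fails at once if the beaker, the lidded crucible or the small cupel is pushed more than 15 mm from its place or tipped over (distance of any of beaker, crucible, cupel_small from where it was at the start of the episode above 0.015 m or angle between any of beaker, crucible, cupel_small's own z axis and vertical above 0.4 rad).
It also fails if it takes over 112 s, if anything falls off the work surface, if the arm or the gripper's body presses on something with over 40 N, if the wrist force passes 120 N, or if a joint passes its speed limit or range.

## Robot

A 7-joint arm with a two-finger parallel gripper is mounted at the origin on the work surface. World frame = base frame: x ahead of the robot, y to its left, z up, the work surface at z = 0. Lengths are in m, angles in rad, forces in N, time in s.
With the tool pointing down it reaches from about 0.425 to 0.925 m from the base axis. Payload 6.8 kg.
Tool frame: the origin (TCP) lies at the very end of the fingers, on their centre line; the grasp point (between the pads) lies 19 mm behind it; z points along the fingers, y is the line along which they close (so a half turn about z gives the same grasp; the last joint's range is limited). The gripper opens to 85 mm and grips with 20 to 120 N. Pads are 22 mm wide; open, the fingers measure 114 mm over their backs; the gripper's body (76 mm by 85 mm) begins 54 mm behind the grasp point. The pads swing forward as they close: fully open they stand 13 mm farther back than shut.
Start: joints at [-1.379, 0.477, 0.022, 1.555, -0.011, 1.109, -0.083], TCP at [0.199, 0.645, 0.231] pointing down, gripper open.
Joint ranges: [-2.96, 2.96], [-0.34, 2.1], [-1.41, 1.46], [0.24, 2.44], [-1.37, 4.51], [0.17, 1.92], [-2.96, 2.96]. Speed limits (rad/s): [2.39, 2.39, 3.14, 3.14, 3.14, 3.14, 3.14].

## Interface

Orientations are given as a rotation vector (axis times angle).
In Python, from bench import monitor, optics, r gives the robot as it stands.
- The arm moves only by the shell command python3 -m crank 'ROWS' [OPENING] [FORCE]. ROWS is JSON, a list of rows, each a list of 2 entries, a list of its own where there are three numbers: the shift along the tool's x, y, z in cm, then the turn, a rotation vector about the tool's x, y, z in rad. A call has 1 to 5 rows; each row shifts and turns the commanded pose from where the row before left it, along the tool's axes as they then stand; what a row does not reach is not made up. A row lasts 1/10 s, in which the tool goes at most 50 mm and 8.59 degrees, less where a joint would pass 70% of its speed; a pose out of reach is approached as far as the arm can. A call is refused whole if a number of a shift passes 5 or a number of a turn 0.15, either way. A call with a gripper value outside its range is refused whole. OPENING is the finger opening in cm, from 0 to 8.54, set as the call begins (- or left out, the last holds). The fingers move at their own pace and stop on an object; FORCE is the grip in N (left out, the last holds). Time passes only in rows, so rows that do not move let the fingers close. It gives the time, the measured TCP pose, the force, the opening and the grip force at its end, in the units of the state.
- monitor.get_obs(): the state, without advancing time (a new reading comes with each control period).
- optics.grab_frame(name): name is "side" or "top"; returns (picture, depth): 480x640x3 uint8, red, green, blue; 480x640 float32, m along the optical axis (not along the pixel's ray), 0 where there is no reading.
- optics.camera_model(name): a dict with "vertical_fov" (degrees; the focal length in pixels is half the picture's height over the tangent of half this angle, whatever the lens; pixels are square), "cx", "cy" (the principal point, pixels), "R" (3x3) and "t" (3): a world point X has camera coordinates R X + t. Camera axes: x right, y down, z forward; pixel columns grow to the right and rows downward; lengths in m; the calibration is good to about 2 mm. A picture is of the moment at which its call begins. camera_model takes no time and is no camera call.
- r.hand_in(): hands the job in; it is judged then, once.
The state is a dict: "clock": time; "joints": joint angles; "qvel": joint speeds; "tau": joint torques, N m; "tcp_pos": TCP position; "orientation": TCP orientation; "contact_force": force on the tool from outside, world axes, zero at the start; "moment": the same for the moment, N m; "grip_width": finger opening in m; "gripper_force": force on a finger pad.
Only numpy, scipy, OpenCV 4.12 (cv2) and the standard library are available. Lean on these libraries where they do the work, as an engineer would, in place of code of your own. Each camera call takes 0.05 s, during which the arm holds its last target. There are 200 camera calls.

## Working session

There is one attempt and no reset: what is moved stays moved. The work goes in short steps, Python scripts to look and compute and a shell command to move; the robot and the scene stay as the last step left them, time stands still between calls to the robot, and variables do not carry over. Pictures are saved under pics/ and viewed, at most 14 in all, crops included, and the job is handed in when it is done.

```bash
mkdir -p pics; ls; python3 - <<'E'
from bench import monitor, optics, r
import cv2,numpy as np
print(monitor.get_obs())
for n in("top","side"):
    im,d=optics.grab_frame(n); cv2.imwrite(f"pics/{n}0.png",im[:,:,::-1]); np.savez(f"pics/{n}0.npz",im=im,d=d)
    print(n,optics.camera_model(n), (d>0).mean())
E
```

```text
pics
{'clock': 0.0, 'joints': array([-1.37907834,  0.47778926,  0.02237917,  1.55646254, -0.01149768,
        1.10929855, -0.08311163]), 'qvel': array([ 4.18800105e-04, -5.35175642e-04,  6.17024215e-04,  4.76640490e-04,
       -9.41846528e-04,  1.10660878e-03,  2.38733659e-05]), 'tau': array([-2.90030493e-05, -5.96440887e+01,  1.60760846e+00, -2.81201738e+01,
        1.23654550e-02,  9.21965257e-03, -1.75459758e-05]), 'tcp_pos': array([0.19922144, 0.64430645, 0.23032907]), 'orientation': array([-4.69210736e-01, -3.10623513e+00,  2.86689718e-03]), 'contact_force': array([0.33463073, 0.07331989, 0.11344463]), 'moment': array([-0.01139321, -0.0492369 , -0.07333225]), 'gripper_force': 0.0, 'grip_width': 0.08534475315904803}
top {'vertical_fov': 46.638433902294416, 'cx': 330.06471231843796, 'cy': 232.27501916031787, 'R': array([[ 0.01673738, -0.99975887,  0.01421502],
       [-0.99038959, -0.01852929, -0.13705882],
       [ 0.13728917, -0.0117844 , -0.99046091]]), 't': array([-0.00528124,  0.61703373,  0.9800864 ])} 0.995986328125
side {'vertical_fov': 51.20328367884932, 'cx': 316.3817610458781, 'cy': 238.81896278421263, 'R': array([[ 0.78031474, -0.62529138, -0.01093595],
       [-0.43932251, -0.53562718, -0.72117907],
       [ 0.44508946,  0.56755107, -0.69266236]]), 't': array([-0.47054751,  0.30336753,  0.60850724])} 0.9961002604166667
```

View pics/top0.png

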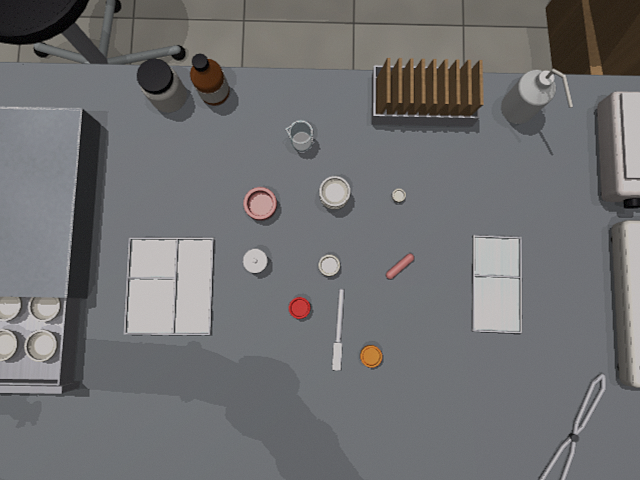

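View pics/side0.png

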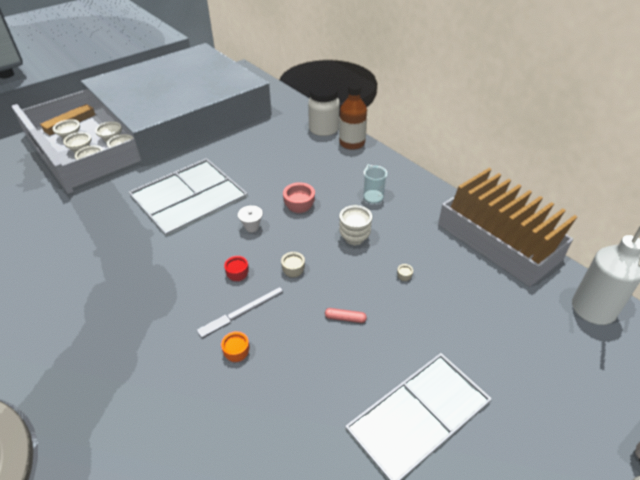

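Top view: mortar (260,204), stack (335,192), cupel (329,265), pestle (400,266), spatula (338,330) with its blade toward the bottom, three-compartment tray (169,286) and two-compartment tray (497,284), both with the small compartment upward. Keep-outs: beaker (301,135), crucible (255,261), small cupel (399,195). The side view agrees.

```bash
cat > h.py <<'E'
import numpy as np,cv2
from bench import monitor,optics,r
def cam(n):
    c=optics.camera_model(n); return 240/np.tan(np.radians(c["vertical_fov"])/2),c["cx"],c["cy"],np.array(c["R"]),np.array(c["t"])
def plane(n,uv,z):
    f,cx,cy,R,t=cam(n); uv=np.atleast_2d(np.asarray(uv,float)); d=np.c_[(uv[:,0]-cx)/f,(uv[:,1]-cy)/f,np.ones(len(uv))]@R
    C=-R.T@t; return C+d*((np.broadcast_to(z,len(d))-C[2])/d[:,2])[:,None]
def cloud(n,D):
    f,cx,cy,R,t=cam(n); v,u=np.mgrid[:480,:640]; P=np.stack([(u-cx)/f*D,(v-cy)/f*D,D],-1)
    return (P-t)@R
E
cat > m.py <<'E'
from h import *
from scipy import ndimage as N
for n in("top","side"):
    q=np.load(f"pics/{n}0.npz"); W=cloud(n,q["d"]); z=W[...,2]
    print(n,"bench z",np.median(z[(abs(W[...,0]-.6)<.15)&(abs(W[...,1])<.25)]))
    L,k=N.label((z>.0055)&(abs(W[...,0]-.6)<.3)&(abs(W[...,1])<.5)&(q["d"]>0))
    for i in range(1,k+1):
        m=L==i
        if m.sum()<40 or m.sum()>9000: continue
        w=W[m]; zt=np.percentile(w[:,2],97)
        tm=m&(z>zt-.006); cs,_=cv2.findContours(tm.astype(np.uint8),0,2); c=max(cs,key=len)[:,0]
        p=plane(n,c,zt)[:,:2]; rc=cv2.minAreaRect((p*1000).astype(np.float32)); pc=np.vstack(c)
        e=cv2.minEnclosingCircle((p*1000).astype(np.float32))
        print(np.round(c.mean(0)),m.sum(),"zt %.1f"%(zt*1e3),"rect",np.round(rc[0],1),np.round(rc[1],1),round(rc[2],1),"circ",np.round(e[0],1),round(e[1],1),"col",q["im"][m].mean(0).round())
E
python3 m.py
```

```text
top bench z -0.0007525639065810904
[200.  64.] 1186 zt 139.2 rect [892.  237.3] [16.4 26. ] 1.3 circ [894.7 237.4] 13.5 col [63. 45. 33.]
[154.  77.] 1564 zt 101.3 rect [878.4 325.9] [62.8 42.5] 89.2 circ [887.1 326.1] 31.7 col [61. 59. 59.]
[563.  79.] 2085 zt 185.3 rect [ 856.8 -374.4] [44.1 12.7] 26.8 circ [ 855.5 -371.8] 22.1 col [122. 121. 120.]
[457.  89.] 4800 zt 99.9 rect [ 871.4 -219.9] [ 7.2 54.7] 89.2 circ [ 871.4 -219.1] 27.4 col [80. 67. 53.]
[299. 133.] 468 zt 62.2 rect [800.7  63.4] [44.2 44. ] 28.5 circ [801.   66.1] 24.7 col [114. 118. 120.]
[335. 191.] 820 zt 56.9 rect [691.5  -2. ] [56.  54.9] 1.1 circ [691.4  -1.4] 28.4 col [169. 165. 161.]
[260. 204.] 890 zt 35.0 rect [670.7 136.9] [60.6 59.5] 1.7 circ [670.6 136.8] 30.9 col [166. 127. 124.]
[400. 194.] 153 zt 19.8 rect [ 694.1 -124.3] [23.4 22.8] 0.1 circ [ 694.3 -123.9] 12.6 col [171. 166. 157.]
[480. 309.] 563 zt 12.3 rect [ 484.1 -278.6] [154.1  73.9] 33.9 circ [ 503.6 -307.5] 77.1 col [158. 156. 159.]
[141. 241.] 81 zt 11.4 rect [602.4 351.7] [29.5 77.7] 23.9 circ [589.7 346. ] 38.9 col [150. 148. 151.]
[187
[... 2836 characters left out ...]
38.8] 52.3 circ [556.6   5.9] 21.7 col [191. 188. 173.]
[235. 266.] 478 zt 26.2 rect [477.5  58.4] [41.1 39. ] 50.7 circ [478.1  58.7] 21.9 col [190.  51.  52.]
[405. 271.] 200 zt 18.0 rect [ 693.6 -123.5] [28.  23.2] 44.6 circ [ 693.6 -123.5] 14.4 col [194. 192. 176.]
[254. 302.] 235 zt 9.1 rect [465.1 -15.9] [10.5 98.8] 87.1 circ [465.  -17.4] 49.4 col [224. 227. 231.]
[345. 315.] 401 zt 16.2 rect [ 557.4 -128. ] [16.9 62.7] 41.7 circ [ 555.4 -129.7] 31.5 col [217. 148. 144.]
[235. 344.] 663 zt 26.0 rect [393.6 -72.9] [41.3 39.3] 88.1 circ [392.5 -72.7] 21.7 col [215. 129.  34.]
[403. 422.] 1247 zt 10.8 rect [ 529.8 -309.4] [ 92.4 181.4] 88.7 circ [ 530.2 -309.4] 100.4 col [209. 212. 217.]
```

```bash
cat > to.py <<'E'
import sys,json
from h import *
from scipy.spatial.transform import Rotation as Ro
# to.py x y z(mm) yaw(deg of tool y): remaining shift in tool axes, cm, and turn about tool z
o=monitor.get_obs(); a=[float(v) for v in sys.argv[1:]]
R=Ro.from_rotvec(o["orientation"]); M=R.as_matrix()
print("t%.1f tcp"%o["clock"],(o["tcp_pos"]*1e3).round(1),"w%.1f gf%.0f"%(o["grip_width"]*1e3,o["gripper_force"]),"F",o["contact_force"].round(1))
yd=np.radians(a[3] if len(a)>3 else 90); yv=np.array([np.cos(yd),np.sin(yd),0]); zv=np.array([0,0,-1.]); G=np.c_[np.cross(yv,zv),yv,zv]
print("shift cm",(M.T@(np.array(a[:3])/10-o["tcp_pos"]*100)).round(2),"turn",Ro.from_matrix(M.T@G).as_rotvec().round(3))
E
python3 -m crank '[[[0,0,0],[0,0,-0.15]],[[0,0,0],[0,0,-0.15]]]' 8.54 40
python3 to.py 670 136.5 120
```

```text
clock: 0.3
tcp_pos: [0.1991, 0.6446, 0.2307]
orientation: [0.01, -3.141, 0.002]
contact_force: [0.0, 0.1, -0.4]
grip_width: 0.0854
gripper_force: 0.0
t0.3 tcp [199.1 644.6 230.7] w85.4 gf0 F [ 0.   0.1 -0.4]
shift cm [-46.76 -51.09  11.12] turn [-0.001 -0.     0.006]
```

```bash
for i in 1 ; do :; done
python3 -m crank '[[[-3.1,-3.4,0],[0,0,0]],[[-3.1,-3.4,0],[0,0,0]],[[-3.1,-3.4,0],[0,0,0]],[[-3.1,-3.4,0],[0,0,0]],[[-3.1,-3.4,0],[0,0,0]]]' >/dev/null
python3 -m crank '[[[-3.1,-3.4,0],[0,0,0]],[[-3.1,-3.4,0],[0,0,0]],[[-3.1,-3.4,0],[0,0,0]],[[-3.1,-3.4,0],[0,0,0]],[[-3.1,-3.4,0],[0,0,0]]]' >/dev/null
python3 -m crank '[[[-3.1,-3.4,2],[0,0,0]],[[-3.1,-3.4,2],[0,0,0]],[[-3.1,-3.4,2],[0,0,0]],[[-3.1,-3.4,2],[0,0,0]],[[-3.1,-3.4,2],[0,0,0]]]' >/dev/null
python3 -m crank '[[[0,0,0],[0,0,0]],[[0,0,0],[0,0,0]]]' >/dev/null
python3 to.py 670 136.5 100; python3 - <<'E'
from h import *
for n in("side","top"):
    im,d=optics.grab_frame(n); cv2.imwrite(f"pics/{n}1.png",im[:,:,::-1])
E
```

```text
t2.0 tcp [663.7 133.8 130.2] w85.5 gf0 F [-0.2 -0.3  0.2]
shift cm [-0.64  0.28  3.02] turn [-0.001 -0.002 -0.003]
```

View pics/side1.png

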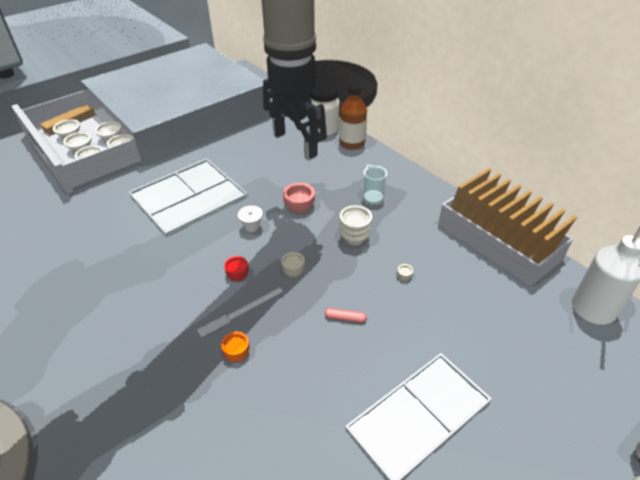

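Gripper is centred over the mortar (fingertips near (280,135) and (312,157)) and tracking is accurate. Descending to grip.

```bash
python3 -m crank '[[[-0.6,0.3,1],[0,0,0]],[[0,0,3],[0,0,0]],[[0,0,3],[0,0,0]],[[0,0,3],[0,0,0]],[[0,0,2.2],[0,0,0]]]'  >/dev/null
python3 -m crank '[[[0,0,0],[0,0,0]],[[0,0,0],[0,0,0]]]'
python3 -m crank '[[[0,0,0],[0,0,0]],[[0,0,0],[0,0,0]],[[0,0,0],[0,0,0]],[[0,0,0],[0,0,0]],[[0,0,0],[0,0,0]]]' 4 40
python3 -m crank '[[[0,0,0],[0,0,0]],[[0,0,0],[0,0,0]],[[0,0,0],[0,0,0]],[[0,0,0],[0,0,0]],[[0,0,0],[0,0,0]]]'
python3 - <<'E'
from h import *
im,d=optics.grab_frame("side"); im=cv2.resize(im[100:300,180:460],None,fx=2.5,fy=2.5);cv2.imwrite("pics/side2.png",im[:,:,::-1])
E
```

```text
clock: 2.8
tcp_pos: [0.6699, 0.1399, 0.0099]
orientation: [0.003, -3.142, -0.001]
contact_force: [-0.7, -0.1, 0.9]
grip_width: 0.085
gripper_force: 0.0
clock: 3.3
tcp_pos: [0.6712, 0.1393, 0.012]
orientation: [-0.0, 3.138, 0.002]
contact_force: [-1.4, 0.4, 5.7]
grip_width: 0.0602
gripper_force: 42.6
clock: 3.8
tcp_pos: [0.6712, 0.1393, 0.012]
orientation: [-0.0, 3.139, 0.002]
contact_force: [-0.6, 0.0, 5.4]
grip_width: 0.0605
gripper_force: 42.6
```

View pics/side2.png

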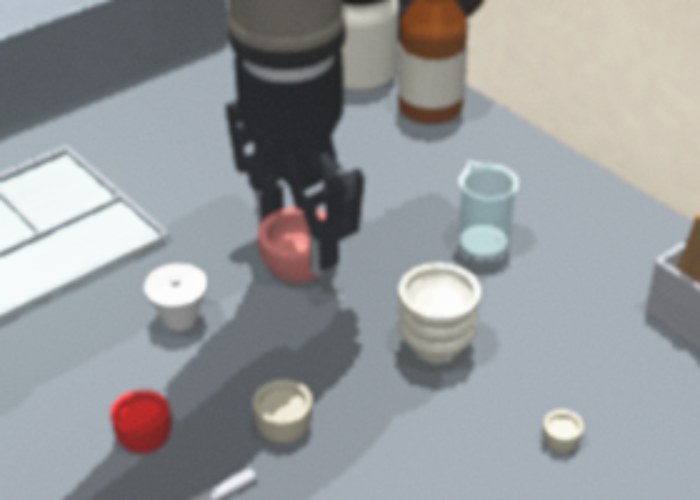

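```bash
python3 -m crank '[[[0,0,-0.5],[0,0,0]],[[0,0,-1.5],[0,0,0]],[[0,0,-3],[0,0,0]],[[0,0,-3],[0,0,0]],[[0,0,-2],[0,0,0]]]'
python3 -m crank '[[[1,1,0],[0,0,0]],[[3,3,0],[0,0,0]],[[3,3,0],[0,0,0]],[[3,3,0],[0,0,0]],[[3,3,0],[0,0,0]]]' >/dev/null
python3 -m crank '[[[3,3,0],[0,0,0]],[[2,2,0],[0,0,0]],[[1,1,0],[0,0,0]],[[0.3,0.7,0],[0,0,0]],[[0,0,0],[0,0,0]]]' 
python3 to.py 480 336.5 15
python3 - <<'E'
from h import *
im,d=optics.grab_frame("top"); im=cv2.resize(im[180:380,80:320],None,fx=2.5,fy=2.5);cv2.imwrite("pics/top3.png",im[:,:,::-1])
E
```

```text
clock: 4.35
tcp_pos: [0.671, 0.1386, 0.1132]
orientation: [0.0, 3.138, 0.001]
contact_force: [0.5, 1.0, -2.5]
grip_width: 0.0605
gripper_force: 44.3
clock: 5.35
tcp_pos: [0.477, 0.3358, 0.1095]
orientation: [-0.001, 3.141, -0.0]
contact_force: [0.1, 1.0, -2.2]
grip_width: 0.061
gripper_force: 44.3
t5.3 tcp [477.  335.8 109.5] w61.0 gf44 F [ 0.1  1.  -2.2]
shift cm [-0.3   0.07  9.45] turn [-0.     0.     0.001]
```

View pics/top3.png

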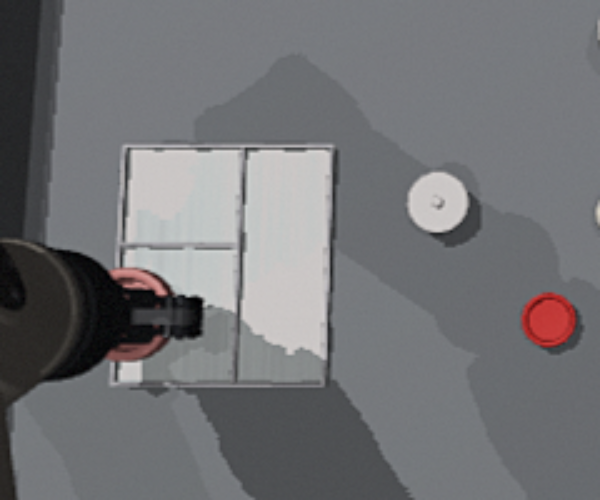

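The mortar is held level above its compartment. The tray's corners are at crop (124,146), (335,146), (110,384), (328,384); I'll check the tray pose from these.

```bash
python3 - <<'E'
from h import *
p=plane("top",np.array([[124,146],[335,146],[328,384],[110,384]])/2.5+[80,180],.01)*1e3
print(p.round(1),p.mean(0))
q=np.load("pics/side0.npz");W=cloud("side",q["d"]);
for (x0,x1,y0,y1) in((.40,.63,.20,.40),(.42,.64,-.38,-.24)):
    m=(W[...,2]>.005)&(W[...,2]<.02)&(W[...,0]>x0)&(W[...,0]<x1)&(W[...,1]>y0)&(W[...,1]<y1)
    print(cv2.minAreaRect((W[m][:,:2]*1e3).astype(np.float32)))
q=np.load("pics/top0.npz");W=cloud("top",q["d"]);
for (x0,x1,y0,y1) in((.40,.63,.20,.40),(.42,.64,-.38,-.24)):
    m=(W[...,2]>.004)&(W[...,2]<.02)&(W[...,0]>x0)&(W[...,0]<x1)&(W[...,1]>y0)&(W[...,1]<y1)
    print(cv2.minAreaRect((W[m][:,:2]*1e3).astype(np.float32)))
E
```

```text
[[602.8 382.5  10. ]
 [605.8 224.1  10. ]
 [428.9 221.2  10. ]
 [426.3 381.2  10. ]] [515.94707055 302.25693113  10.        ]
((517.088623046875, 306.5912170410156), (182.80136108398438, 164.7121124267578), 0.6536562442779541)
((531.7476806640625, -308.3260498046875), (92.81116485595703, 182.7468719482422), 88.64238739013672)
((505.270263671875, 294.8966979980469), (210.73069763183594, 184.83798217773438), 0.40267089009284973)
((525.5474853515625, -317.58349609375), (205.14999389648438, 121.22576904296875), 3.2476742267608643)
```

```bash
python3 -m crank '[[[-0.2,0,1],[0,0,0]],[[0,0,3],[0,0,0]],[[0,0,3],[0,0,0]],[[0,0,1.5],[0,0,0]],[[0,0,0.5],[0,0,0]]]' >/dev/null
python3 -m crank '[[[0,0,0],[0,0,0]],[[0,0,0],[0,0,0]]]'
```

```text
clock: 6.1
tcp_pos: [0.4799, 0.3358, 0.0206]
orientation: [0.001, 3.14, 0.002]
contact_force: [0.5, -0.8, -1.2]
grip_width: 0.0605
gripper_force: 44.4
```

```bash
python3 -m crank '[[[0,0,0.2],[0,0,0]],[[0,0,0.2],[0,0,0]],[[0,0,0],[0,0,0]]]'
python3 -m crank '[[[0,0,0.1],[0,0,0]],[[0,0,0],[0,0,0]]]'
python3 -m crank '[[[0,0,0.1],[0,0,0]],[[0,0,0],[0,0,0]]]'
```

```text
clock: 6.4
tcp_pos: [0.4789, 0.3357, 0.0159]
orientation: [-0.001, 3.141, 0.001]
contact_force: [-0.5, -0.3, -2.1]
grip_width: 0.0605
gripper_force: 44.4
clock: 6.6
tcp_pos: [0.4789, 0.3357, 0.015]
orientation: [-0.0, 3.141, 0.0]
contact_force: [-1.3, -0.9, 1.5]
grip_width: 0.0606
gripper_force: 44.7
clock: 6.8
tcp_pos: [0.4789, 0.3357, 0.0149]
orientation: [0.0, -3.142, -0.001]
contact_force: [-4.3, -2.4, 11.1]
grip_width: 0.0606
gripper_force: 45.5
```

```bash
python3 -m crank '[[[0,0,-0.1],[0,0,0]],[[0,0,0],[0,0,0]],[[0,0,0],[0,0,0]],[[0,0,0],[0,0,0]]]' 8.54
python3 -m crank '[[[0,0,-1],[0,0,0]],[[0,0,-3],[0,0,0]],[[0,0,-4],[0,0,0]],[[0,0,-3],[0,0,0]]]' 
python3 -m crank '[[[-0.8,-4.6,0],[0,0,0]],[[-0.8,-4.6,0],[0,0,0]],[[-0.8,-4.6,0],[0,0,0]],[[-0.8,-4.6,0],[0,0,0]],[[-0.8,-4.6,0],[0,0,0]]]' 4.5
python3 -m crank '[[[-0.8,-4.6,0],[0,0,0]],[[-0.8,-4.6,0],[0,0,0]],[[-0.8,-4.6,0],[0,0,0]],[[-0.8,-4.6,0],[0,0,0]],[[-0.8,-4.6,0],[0,0,0]]]' >/dev/null
python3 -m crank '[[[0,0,0],[0,0,0.14]],[[0,0,0],[0,0,0.14]],[[0,0,0],[0,0,0.14]],[[0,0,0],[0,0,0.14]],[[0,0,0],[0,0,0.14]]]' >/dev/null
python3 -m crank '[[[0,0,0],[0,0,0.14]],[[0,0,0],[0,0,0]]]' >/dev/null
python3 to.py 559 -127.5 3.5 41.3
```

```text
clock: 7.2
tcp_pos: [0.4789, 0.3355, 0.0145]
orientation: [-0.0, 3.142, -0.0]
contact_force: [-0.4, 0.1, 0.2]
grip_width: 0.085
gripper_force: 0.0
clock: 7.6
tcp_pos: [0.4794, 0.3358, 0.1273]
orientation: [0.0, 3.14, 0.002]
contact_force: [0.5, 1.1, 0.1]
grip_width: 0.0855
gripper_force: 0.0
clock: 8.1
tcp_pos: [0.5192, 0.1038, 0.1255]
orientation: [-0.001, 3.141, 0.001]
contact_force: [0.8, -0.1, 0.6]
grip_width: 0.0448
gripper_force: 0.0
t9.3 tcp [ 559.1 -124.2  125.1] w44.9 gf0 F [ 0.1  0.1 -0.3]
shift cm [-0.24 -0.23 12.16] turn [0.    0.    0.009]
```

```bash
python3 -m crank '[[[-0.2,-0.2,2],[0,0,0]],[[0,0,4],[0,0,0]],[[0,0,4],[0,0,0]],[[0,0,1.5],[0,0,0]],[[0,0,0.5],[0,0,0]]]' >/dev/null
python3 -m crank '[[[0,0,0],[0,0,0]],[[0,0,0],[0,0,0]]]'
python3 to.py 559 -127.5 3.5 41.3
```

```text
clock: 10.0
tcp_pos: [0.5601, -0.1276, 0.0062]
orientation: [1.279, 2.867, 0.001]
contact_force: [-0.0, 0.7, -0.5]
grip_width: 0.0451
gripper_force: 0.0
t10.0 tcp [ 560.1 -127.6    6.2] w45.1 gf0 F [-0.   0.7 -0.5]
shift cm [ 0.09 -0.08  0.27] turn [0.002 0.002 0.011]
```

```bash
python3 -m crank '[[[0,0,0.3],[0,0,0]],[[0,0,0],[0,0,0]],[[0,0,0],[0,0,0]]]'
python3 -m crank '[[[0,0,0],[0,0,0]],[[0,0,0],[0,0,0]],[[0,0,0],[0,0,0]],[[0,0,0],[0,0,0]],[[0,0,0],[0,0,0]]]' 0.5 40
python3 -m crank '[[[0,0,0],[0,0,0]],[[0,0,0],[0,0,0]],[[0,0,0],[0,0,0]]]'
python3 -m crank '[[[0,0,-0.5],[0,0,0]],[[0,0,-2],[0,0,0]],[[0,0,-4],[0,0,0]],[[0,0,-4],[0,0,0]],[[0,0,-2],[0,0,0]]]'
python3 -m crank '[[[0,0,0],[0,0,0.14]],[[0,0,0],[0,0,0.14]],[[0,0,0],[0,0,0.14]],[[0,0,0],[0,0,0.14]],[[0,0,0],[0,0,0.15]]]' >/dev/null
python3 -m crank '[[[0,0,0],[0,0,0]],[[0,0,0],[0,0,0]]]'
python3 to.py 567 336.6 6.5 0;  python3 - <<'E'
from h import *
im,d=optics.grab_frame("side"); im=cv2.resize(im[100:400,120:520],None,fx=2,fy=2);cv2.imwrite("pics/side4.png",im[:,:,::-1])
E
```

```text
clock: 10.3
tcp_pos: [0.5592, -0.1272, 0.0022]
orientation: [1.28, 2.868, 0.001]
contact_force: [-0.2, 0.1, -0.8]
grip_width: 0.0449
gripper_force: 0.0
clock: 10.8
tcp_pos: [0.5591, -0.1273, 0.0019]
orientation: [1.281, 2.868, 0.0]
contact_force: [0.0, 0.9, 5.9]
grip_width: 0.0152
gripper_force: 39.9
clock: 11.1
tcp_pos: [0.5591, -0.1273, 0.0019]
orientation: [1.281, 2.868, 0.0]
contact_force: [0.1, 1.3, 5.2]
grip_width: 0.0147
gripper_force: 39.9
clock: 11.6
tcp_pos: [0.5599, -0.1278, 0.1297]
orientation: [1.28, 2.865, 0.002]
contact_force: [0.6, -0.4, -0.6]
grip_width: 0.0149
gripper_force: 39.3
clock: 12.3
tcp_pos: [0.5586, -0.1271, 0.1265]
orientation: [-2.193, -2.249, 0.001]
contact_force: [-1.0, -0.5, 0.2]
grip_width: 0.0148
gripper_force: 39.2
t12.3 tcp [ 558.6 -127.1  126.5] w14.8 gf39 F [-1.  -0.5  0.2]
shift cm [46.34  2.02 11.99] turn [-0.001  0.     0.025]
```

View pics/side4.png

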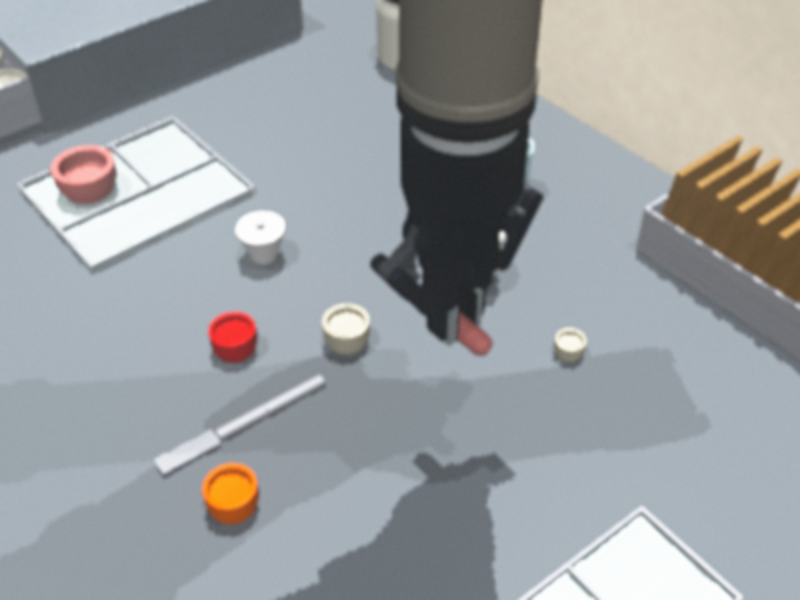

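The mortar stands upright in its compartment at (85,172) in the crop. The pestle is gripped mid-length at (470,335), roughly along world y.

```bash
python3 -m crank '[[[4.63,0.2,0],[0,0,0]],[[4.63,0.2,0],[0,0,0]],[[4.63,0.2,0],[0,0,0]],[[4.63,0.2,0],[0,0,0]],[[4.63,0.2,0],[0,0,0]]]' >/dev/null
python3 -m crank '[[[4.63,0.2,0],[0,0,0]],[[4.63,0.2,0],[0,0,0]],[[4.63,0.2,0],[0,0,0]],[[4.63,0.2,0],[0,0,0]],[[4.63,0.2,0],[0,0,0.02]]]' >/dev/null
python3 -m crank '[[[0,0,0],[0,0,0]],[[0,0,0],[0,0,0]]]'
python3 to.py 567 336.6 6.5 0
```

```text
clock: 13.55
tcp_pos: [0.5685, 0.3374, 0.1262]
orientation: [-2.215, -2.228, 0.001]
contact_force: [0.2, -0.9, -0.2]
grip_width: 0.0147
gripper_force: 39.2
t13.6 tcp [568.5 337.4 126.2] w14.7 gf39 F [ 0.2 -0.9 -0.2]
shift cm [-0.08 -0.14 11.97] turn [-0.001  0.     0.006]
```

```bash
python3 -m crank '[[[-0.1,-0.1,2],[0,0,0]],[[0,0,4],[0,0,0]],[[0,0,3],[0,0,0]],[[0,0,1.5],[0,0,0]],[[0,0,0.7],[0,0,0]]]' >/dev/null
python3 -m crank '[[[0,0,0.3],[0,0,0]],[[0,0,0],[0,0,0]],[[0,0,0],[0,0,0]]]'
python3 -m crank '[[[0,0,0.2],[0,0,0]],[[0,0,0],[0,0,0]]]'
python3 -m crank '[[[0,0,0.1],[0,0,0]],[[0,0,0],[0,0,0]]]'
```

```text
clock: 14.35
tcp_pos: [0.569, 0.3354, 0.013]
orientation: [2.22, 2.222, 0.003]
contact_force: [-0.9, 1.1, -1.0]
grip_width: 0.015
gripper_force: 39.2
clock: 14.55
tcp_pos: [0.5682, 0.3353, 0.0101]
orientation: [-2.22, -2.223, -0.001]
contact_force: [-0.4, 0.2, -1.2]
grip_width: 0.015
gripper_force: 39.2
clock: 14.75
tcp_pos: [0.568, 0.3351, 0.0086]
orientation: [-2.22, -2.223, 0.0]
contact_force: [0.2, -0.1, -1.1]
grip_width: 0.0153
gripper_force: 39.2
```

```bash
python3 -m crank '[[[0,0,0.2],[0,0,0]],[[0,0,0],[0,0,0]]]'
python3 -m crank '[[[0,0,0.1],[0,0,0]],[[0,0,0],[0,0,0]]]'
python3 -m crank '[[[0,0,0.1],[0,0,0]],[[0,0,0],[0,0,0]]]'
```

```text
clock: 14.95
tcp_pos: [0.5679, 0.335, 0.0063]
orientation: [-2.22, -2.223, 0.001]
contact_force: [-1.3, 0.4, -0.2]
grip_width: 0.0149
gripper_force: 39.2
clock: 15.15
tcp_pos: [0.568, 0.335, 0.0055]
orientation: [-2.22, -2.222, 0.0]
contact_force: [0.3, 0.4, -0.7]
grip_width: 0.0151
gripper_force: 39.2
clock: 15.35
tcp_pos: [0.5682, 0.3351, 0.005]
orientation: [-2.22, -2.222, -0.0]
contact_force: [-0.9, -0.8, 3.3]
grip_width: 0.0153
gripper_force: 39.7
```

```bash
python3 -m crank '[[[0,0,0],[0,0,0]],[[0,0,0],[0,0,0]],[[0,0,0],[0,0,0]]]' 3
python3 -m crank '[[[0,0,-0.5],[0,0,0]],[[0,0,-2],[0,0,0]],[[0,0,-4],[0,0,0]],[[0,0,-4],[0,0,0]],[[0,0,-2],[0,0,0]]]'
python3 -m crank '[[[-3.9,-1.4,0],[0,0,0]],[[-3.9,-1.4,0],[0,0,0]],[[-3.9,-1.4,0],[0,0,0]],[[-3.9,-1.4,0],[0,0,0]],[[-3.9,-1.4,0],[0,0,0]]]' >/dev/null
python3 -m crank '[[[-3.9,-1.4,0],[0,0,0]],[[-3.9,-1.4,0],[0,0,0]],[[-3.9,-1.4,0],[0,0,0]],[[-3.9,-1.4,0],[0,0,0]],[[0,0,0],[0,0,-0.14]]]' >/dev/null
python3 -m crank '[[[0,0,0],[0,0,-0.14]],[[0,0,0],[0,0,-0.14]],[[0,0,0],[0,0,-0.14]],[[0,0,0],[0,0,-0.14]],[[0,0,0],[0,0,-0.14]]]' >/dev/null
python3 -m crank '[[[0,0,0],[0,0,-0.14]],[[0,0,0],[0,0,-0.14]],[[0,0,0],[0,0,-0.14]],[[0,0,0],[0,0,-0.14]],[[0,0,0],[0,0,-0.12]]]' >/dev/null
python3 -m crank '[[[0,0,0],[0,0,0]],[[0,0,0],[0,0,0]]]'
python3 to.py 440.5 -14.6 3.5 87.2;  python3 - <<'E'
from h import *
im,d=optics.grab_frame("side"); im=cv2.resize(im[130:360,110:400],None,fx=2.5,fy=2.5);cv2.imwrite("pics/side5.png",im[:,:,::-1])
E
```

```text
clock: 15.65
tcp_pos: [0.5681, 0.3351, 0.0046]
orientation: [2.22, 2.223, 0.0]
contact_force: [-0.1, -0.4, -0.6]
grip_width: 0.0298
gripper_force: 0.0
clock: 16.15
tcp_pos: [0.5698, 0.3354, 0.1337]
orientation: [2.22, 2.221, 0.007]
contact_force: [0.7, -0.2, 0.2]
grip_width: 0.0304
gripper_force: 0.0
clock: 18.35
tcp_pos: [0.4425, -0.0163, 0.1299]
orientation: [0.084, 3.14, 0.0]
contact_force: [-0.2, 0.3, -0.1]
grip_width: 0.0298
gripper_force: 0.0
t18.4 tcp [442.5 -16.3 129.9] w29.8 gf0 F [-0.2  0.3 -0.1]
shift cm [ 0.21  0.15 12.64] turn [ 0.     0.    -0.005]
```

View pics/side5.png

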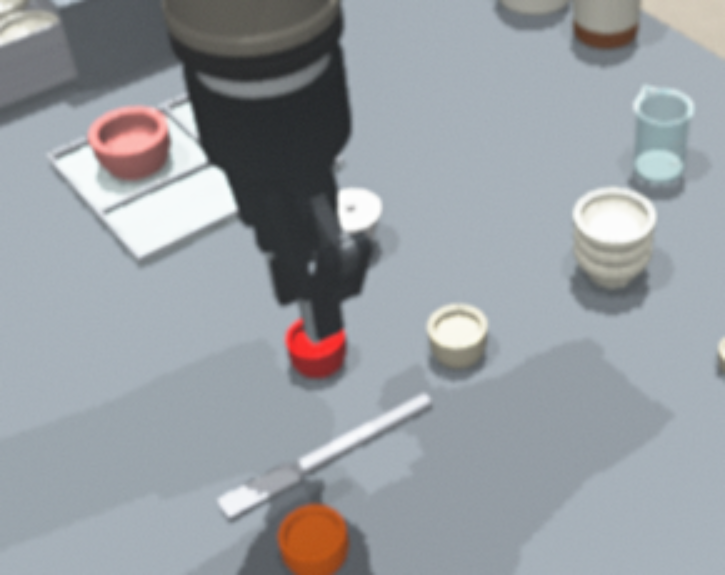

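The gripper is above the spatula's origin and clear of the red and orange cups. Descending.

```bash
python3 -m crank '[[[0.2,0.15,2],[0,0,0]],[[0,0,4],[0,0,0]],[[0,0,4],[0,0,0]],[[0,0,1.5],[0,0,0]],[[0,0,0.6],[0,0,0]]]' >/dev/null
python3 -m crank '[[[0,0,0.3],[0,0,0]],[[0,0,0],[0,0,0]],[[0,0,0],[0,0,0]]]'
python3 to.py 440.5 -14.6 3 87.2
```

```text
clock: 19.2
tcp_pos: [0.4413, -0.0144, 0.0065]
orientation: [0.079, 3.139, 0.0]
contact_force: [0.2, -0.4, 0.5]
grip_width: 0.0301
gripper_force: 0.0
t19.2 tcp [441.3 -14.4   6.5] w30.1 gf0 F [ 0.2 -0.4  0.5]
shift cm [ 0.08 -0.02  0.35] turn [ 0.     0.002 -0.001]
```

```bash
python3 -m crank '[[[0,0,0.4],[0,0,0]],[[0,0,0],[0,0,0]],[[0,0,0],[0,0,0]]]'
python3 -m crank '[[[0,0,0],[0,0,0]],[[0,0,0],[0,0,0]],[[0,0,0],[0,0,0]],[[0,0,0],[0,0,0]],[[0,0,0],[0,0,0]]]' 0 50
python3 -m crank '[[[0,0,-0.5],[0,0,0]],[[0,0,-1.5],[0,0,0]],[[0,0,-3],[0,0,0]],[[0,0,-4],[0,0,0]],[[0,0,-3],[0,0,0]]]'
python3 -m crank '[[[-1.1,3.9,0],[0,0,0]],[[-1.1,3.9,0],[0,0,0]],[[-1.1,3.9,0],[0,0,0]],[[-1.1,3.9,0],[0,0,0]],[[-1.1,3.9,0],[0,0,0]]]' >/dev/null
python3 -m crank '[[[-1.1,3.9,0],[0,0,0]],[[-0.9,3.9,0],[0,0,0]],[[0,0,0],[0,0,0]],[[0,0,0],[0,0,0]]]' 
python3 to.py 516.5 258 5.5 90.7;  python3 - <<'E'
from h import *
im,d=optics.grab_frame("side"); im=cv2.resize(im[100:330,110:400],None,fx=2.5,fy=2.5);cv2.imwrite("pics/side6.png",im[:,:,::-1])
E
```

```text
clock: 19.5
tcp_pos: [0.4406, -0.0144, 0.0018]
orientation: [0.078, 3.14, 0.0]
contact_force: [-0.0, -0.0, 0.5]
grip_width: 0.0299
gripper_force: 0.0
clock: 20.0
tcp_pos: [0.4406, -0.0144, 0.0019]
orientation: [0.078, 3.14, 0.0]
contact_force: [-0.9, -0.7, 4.8]
grip_width: 0.008
gripper_force: 49.1
clock: 20.5
tcp_pos: [0.4405, -0.0147, 0.1235]
orientation: [0.079, 3.14, -0.0]
contact_force: [0.9, 0.2, -0.7]
grip_width: 0.0079
gripper_force: 48.9
clock: 21.4
tcp_pos: [0.5286, 0.2551, 0.1213]
orientation: [-0.075, -3.14, 0.001]
contact_force: [-0.3, -1.4, -1.4]
grip_width: 0.0083
gripper_force: 49.0
t21.4 tcp [528.6 255.1 121.3] w8.3 gf49 F [-0.3 -1.4 -1.4]
shift cm [ 1.21  0.24 11.58] turn [-0.001 -0.001 -0.06 ]
```

View pics/side6.png

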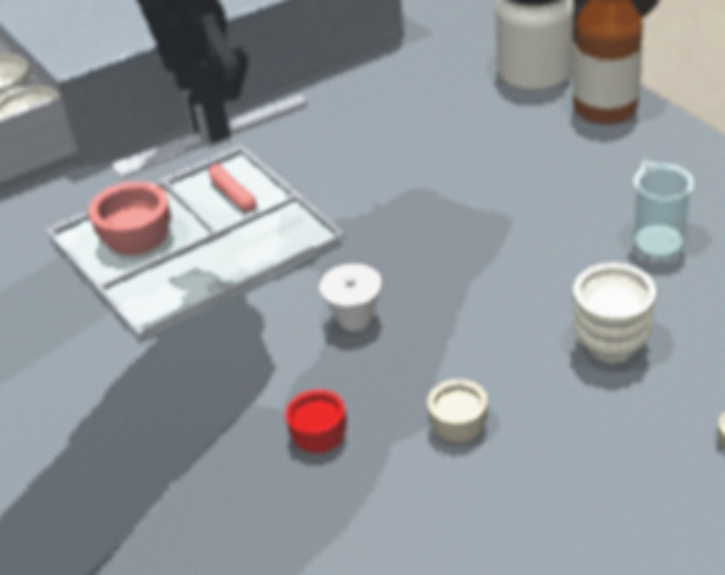

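Pestle at (232,187) and mortar at (130,217) lie in their compartments; the spatula is held mid-length and level. Lowering it.

```bash
python3 -m crank '[[[1.2,0.2,2],[0,0,-0.06]],[[0,0,4],[0,0,0]],[[0,0,3],[0,0,0]],[[0,0,1.3],[0,0,0]],[[0,0,0.4],[0,0,0]]]' >/dev/null
python3 -m crank '[[[0,0,0],[0,0,0]],[[0,0,0],[0,0,0]]]' >/dev/null
python3 to.py 516.5 258 5 90.7
```

```text
t22.1 tcp [518.3 257.1  16. ] w8.0 gf49 F [-0.  -0.3 -0.4]
shift cm [0.18 0.09 1.1 ] turn [ 0.001  0.002 -0.003]
```

```bash
python3 -m crank '[[[0,0,0.4],[0,0,0]],[[0,0,0.4],[0,0,0]],[[0,0,0],[0,0,0]]]'
python3 -m crank '[[[0,0,0.2],[0,0,0]],[[0,0,0],[0,0,0]]]'
python3 -m crank '[[[0,0,0.1],[0,0,0]],[[0,0,0],[0,0,0]]]'
```

```text
clock: 22.45
tcp_pos: [0.5169, 0.2571, 0.0065]
orientation: [0.016, -3.141, 0.0]
contact_force: [-0.8, -0.6, -0.9]
grip_width: 0.0078
gripper_force: 49.0
clock: 22.65
tcp_pos: [0.5173, 0.2572, 0.005]
orientation: [-0.016, 3.141, 0.001]
contact_force: [-1.5, -0.8, 3.8]
grip_width: 0.0082
gripper_force: 49.5
clock: 22.85
tcp_pos: [0.5173, 0.2572, 0.0049]
orientation: [0.016, -3.141, -0.001]
contact_force: [-3.5, -2.0, 14.3]
grip_width: 0.0081
gripper_force: 50.7
```

```bash
python3 -m crank '[[[0,0,-0.1],[0,0,0]],[[0,0,0],[0,0,0]],[[0,0,0],[0,0,0]]]' 2.2
python3 -m crank '[[[0,0,-0.5],[0,0,0]],[[0,0,-2],[0,0,0]],[[0,0,-4],[0,0,0]],[[0,0,-4],[0,0,0]],[[0,0,-3],[0,0,0]]]' >/dev/null
python3 -m crank '[[[-2.5,-3.7,0],[0,0,0]],[[-2.5,-3.7,0],[0,0,0]],[[-2.5,-3.7,0],[0,0,0]],[[-2.5,-3.7,0],[0,0,0]],[[-2.5,-3.7,0],[0,0,0]]]' 8 40 >/dev/null
python3 -m crank '[[[-2.5,-3.7,0],[0,0,0]],[[-2.4,-3.7,0],[0,0,0]],[[0,0,0],[0,0,0]],[[0,0,0],[0,0,0]]]' >/dev/null
python3 to.py 691 -1.5 41.5 90
```

```text
clock: 23.15
tcp_pos: [0.5172, 0.2571, 0.0045]
orientation: [-0.016, 3.141, -0.0]
contact_force: [-0.3, -0.3, 0.2]
grip_width: 0.0222
gripper_force: 0.0
t24.6 tcp [693.8  -1.9 139.4] w80.2 gf0 F [ 0.1  1.8 -0.4]
shift cm [0.27 0.04 9.79] turn [-0.001 -0.     0.007]
```

```bash
python3 -m crank '[[[0.2,0,2],[0,0,0]],[[0,0,3],[0,0,0]],[[0,0,2.5],[0,0,0]],[[0,0,1],[0,0,0]],[[0,0,0.5],[0,0,0]]]' >/dev/null
python3 -m crank '[[[0,0,0],[0,0,0]],[[0,0,0],[0,0,0]]]' >/dev/null
python3 to.py 691 -1.5 42 90;  python3 - <<'E'
from h import *
im,d=optics.grab_frame("side"); im=cv2.resize(im[130:270,270:450],None,fx=4,fy=4);cv2.imwrite("pics/side7.png",im[:,:,::-1])
E
```

```text
t25.2 tcp [6.926e+02 1.000e-01 5.100e+01] w79.9 gf0 F [-0.4 -0.3  0.5]
shift cm [ 0.16 -0.16  0.89] turn [0.    0.002 0.011]
```

View pics/side7.png

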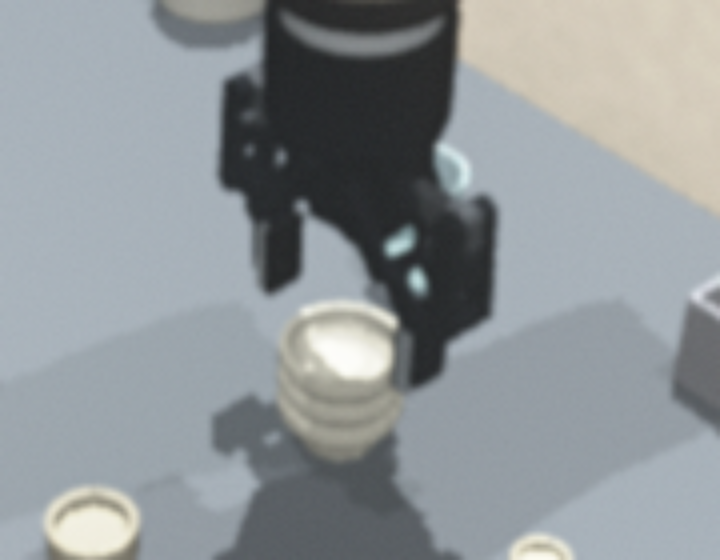

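Left fingertip at crop (265,290), right inner tip near (402,390), one on each side of the top dish's rim. I'll intersect the rays with the pad planes to get the real tip height.

```bash
python3 - <<'E'
from h import *
f,cx,cy,R,t=cam("side");C=-R.T@t
for uv,y in(((402,390),-.04),((415,388),-.04),((265,290),.04),((255,280),.04)):
    u,v=np.array(uv)/4+[270,130]; d=np.array([(u-cx)/f,(v-cy)/f,1])@R
    print(uv,((C+d*(y-C[1])/d[1])*1e3).round(1))
E
python3 to.py 691 -1.5 42 90
```

```text
(402, 390) [690.  -40.   56.8]
(415, 388) [697.9 -40.   53.4]
(265, 290) [681.2  40.   65.4]
(255, 280) [675.2  40.   74.2]
t25.3 tcp [692.7  -0.   51.1] w79.9 gf0 F [-1.   0.9 -0.1]
shift cm [ 0.17 -0.14  0.91] turn [0.    0.002 0.01 ]
```

```bash
python3 -m crank '[[[0.15,-0.15,0.4],[0,0,0]],[[0,0,0.4],[0,0,0]],[[0,0,0],[0,0,0]],[[0,0,0],[0,0,0]]]' 
python3 to.py 691 -1.5 42 90
```

```text
clock: 25.7
tcp_pos: [0.6901, -0.0018, 0.0415]
orientation: [0.016, -3.141, -0.0]
contact_force: [-0.6, -0.6, -0.2]
grip_width: 0.0798
gripper_force: 0.0
t25.7 tcp [690.1  -1.8  41.5] w79.8 gf0 F [-0.6 -0.6 -0.2]
shift cm [-0.09  0.03 -0.05] turn [ 0.   -0.    0.01]
```

```bash
python3 -m crank '[[[0,0,-0.05],[0,0,0]],[[0,0,0],[0,0,0]],[[0,0,0],[0,0,0]],[[0,0,0],[0,0,0]],[[0,0,0],[0,0,0]]]' 4 30
python3 -m crank '[[[0,0,0],[0,0,0]],[[0,0,0],[0,0,0]]]'
python3 -m crank '[[[0,0,-0.3],[0,0,0]],[[0,0,-0.5],[0,0,0]],[[0,0,-1],[0,0,0]],[[0,0,-2],[0,0,0]],[[0,0,0],[0,0,0]]]'
python3 - <<'E'
from h import *
im,d=optics.grab_frame("side"); im=cv2.resize(im[110:270,270:450],None,fx=3.5,fy=3.5);cv2.imwrite("pics/side8.png",im[:,:,::-1])
E
```

```text
clock: 26.2
tcp_pos: [0.6907, -0.0017, 0.0428]
orientation: [-0.016, 3.141, 0.0]
contact_force: [-1.2, 0.2, 6.4]
grip_width: 0.055
gripper_force: 32.1
clock: 26.4
tcp_pos: [0.6907, -0.0017, 0.0428]
orientation: [-0.016, 3.141, 0.0]
contact_force: [-0.9, 0.7, 5.6]
grip_width: 0.055
gripper_force: 32.1
clock: 26.9
tcp_pos: [0.6924, -0.002, 0.0833]
orientation: [-0.016, 3.136, 0.0]
contact_force: [0.6, -1.2, -0.0]
grip_width: 0.0553
gripper_force: 32.1
```

View pics/side8.png

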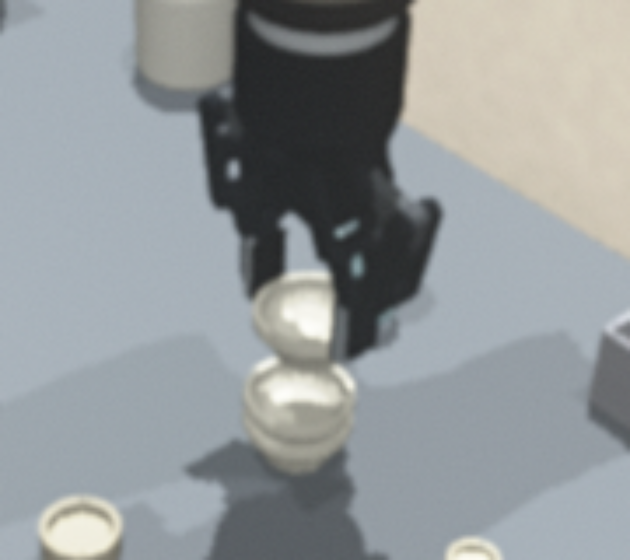

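Only the top dish came up, level; two remain. Moving to the large compartment of tray_two.

```bash
python3 -m crank '[[[0,0,-2],[0,0,0]],[[0,0,-3],[0,0,0]],[[1,-1.7,0],[0,0,0]],[[2.2,-3.4,0],[0,0,0]],[[2.2,-3.4,0],[0,0,0]]]' >/dev/null
python3 -m crank '[[[2.2,-3.4,0],[0,0,0]],[[2.2,-3.4,0],[0,0,0]],[[2.2,-3.4,0],[0,0,0]],[[2.2,-3.4,0],[0,0,0]],[[2.2,-3.4,0],[0,0,0]]]' >/dev/null
python3 -m crank '[[[2.2,-3.4,0],[0,0,0]],[[1,-1.7,0],[0,0,0]],[[0,0,0],[0,0,0]],[[0,0,0],[0,0,0]]]' >/dev/null
python3 to.py 493 -308 17.8 90
```

```text
t28.4 tcp [ 496.6 -309.6  129.3] w55.1 gf32 F [-0.2  0.4 -1.6]
shift cm [ 0.34  0.15 11.15] turn [ 0.001 -0.001  0.009]
```

```bash
python3 -m crank '[[[0.3,0.1,2],[0,0,0]],[[0,0,4],[0,0,0]],[[0,0,3],[0,0,0]],[[0,0,1],[0,0,0]],[[0,0,0.5],[0,0,0]]]' >/dev/null
python3 -m crank '[[[0,0,0],[0,0,0]],[[0,0,0],[0,0,0]]]' >/dev/null
python3 to.py 493 -308 17.8 90
```

```text
t29.1 tcp [ 495.5 -309.    26.4] w55.2 gf32 F [ 0.3 -0.8 -0.3]
shift cm [0.25 0.11 0.86] turn [-0.001  0.002  0.011]
```

```bash
python3 -m crank '[[[0.1,0.1,0.3],[0,0,0]],[[0,0,0.3],[0,0,0]],[[0,0,0],[0,0,0]]]'
python3 -m crank '[[[0,0,0.1],[0,0,0]],[[0,0,0],[0,0,0]]]'
python3 -m crank '[[[0,0,0.1],[0,0,0]],[[0,0,0],[0,0,0]]]'
```

```text
clock: 29.35
tcp_pos: [0.4933, -0.3076, 0.0191]
orientation: [-0.016, 3.142, 0.0]
contact_force: [-0.3, -0.4, -0.7]
grip_width: 0.0548
gripper_force: 32.3
clock: 29.55
tcp_pos: [0.4934, -0.3077, 0.0181]
orientation: [-0.016, 3.142, 0.0]
contact_force: [0.0, 0.2, -1.7]
grip_width: 0.0547
gripper_force: 32.3
clock: 29.75
tcp_pos: [0.4935, -0.3078, 0.0177]
orientation: [-0.016, 3.141, 0.0]
contact_force: [-2.2, 1.3, 4.4]
grip_width: 0.0553
gripper_force: 32.8
```

```bash
python3 -m crank '[[[0,0,0],[0,0,0]],[[0,0,0],[0,0,0]],[[0,0,0],[0,0,0]],[[0,0,0],[0,0,0]]]' 8.54
python3 -m crank '[[[0,0,-0.5],[0,0,0]],[[0,0,-2],[0,0,0]],[[0,0,-4],[0,0,0]],[[0,0,-4],[0,0,0]],[[0,0,0],[0,0,0]]]' >/dev/null
python3 -m crank '[[[-0.8,3.9,0],[0,0,0]],[[-0.8,3.9,0],[0,0,0]],[[-0.8,3.9,0],[0,0,0]],[[-0.8,3.9,0],[0,0,0]],[[-0.8,3.9,0],[0,0,0]]]' 6.5 >/dev/null
python3 -m crank '[[[-0.8,3.9,0],[0,0,0]],[[-0.8,3.9,0],[0,0,0]],[[-0.8,3.9,0],[0,0,0]],[[0,0,0],[0,0,0]],[[0,0,0],[0,0,0]]]'  >/dev/null
python3 to.py 557.3 6 8 90
```

```text
clock: 30.15
tcp_pos: [0.4934, -0.3077, 0.0171]
orientation: [0.016, -3.141, 0.0]
contact_force: [-0.2, 0.2, -0.3]
grip_width: 0.0856
gripper_force: 0.0
t31.6 tcp [554.1   6.  121.9] w65.3 gf0 F [ 0.  -0.4 -0.1]
shift cm [-3.300e-01 -1.000e-02  1.139e+01] turn [ 0.    -0.     0.013]
```

```bash
python3 -m crank '[[[-0.3,0,2],[0,0,0]],[[0,0,4],[0,0,0]],[[0,0,3],[0,0,0]],[[0,0,1.5],[0,0,0]],[[0,0,0.6],[0,0,0]]]' >/dev/null
python3 -m crank '[[[0,0,0],[0,0,0]],[[0,0,0],[0,0,0]]]'
python3 -m crank '[[[0,0,0],[0,0,0]],[[0,0,0],[0,0,0]],[[0,0,0],[0,0,0]],[[0,0,0],[0,0,0]],[[0,0,0],[0,0,0]]]' 2.5 25
python3 -m crank '[[[0,0,0],[0,0,0]],[[0,0,0],[0,0,0]]]'
```

```text
clock: 32.35
tcp_pos: [0.5582, 0.0045, 0.0123]
orientation: [-0.015, 3.14, 0.0]
contact_force: [-0.5, 0.0, 0.3]
grip_width: 0.0649
gripper_force: 0.0
clock: 32.85
tcp_pos: [0.5581, 0.0051, 0.0124]
orientation: [-0.016, 3.14, 0.001]
contact_force: [-1.7, 0.0, 6.3]
grip_width: 0.0381
gripper_force: 24.4
clock: 33.05
tcp_pos: [0.5581, 0.0051, 0.0124]
orientation: [-0.016, 3.14, 0.001]
contact_force: [-1.3, 0.1, 6.6]
grip_width: 0.0379
gripper_force: 24.4
```

```bash
python3 -m crank '[[[0,0,-0.5],[0,0,0]],[[0,0,-1.5],[0,0,0]],[[0,0,-3],[0,0,0]],[[0,0,-4],[0,0,0]],[[0,0,-2],[0,0,0]]]'
python3 -m crank '[[[-0.15,-2,0],[0,0,0]],[[-0.3,-3.9,0],[0,0,0]],[[-0.3,-3.9,0],[0,0,0]],[[-0.3,-3.9,0],[0,0,0]],[[-0.3,-3.9,0],[0,0,0]]]' >/dev/null
python3 -m crank '[[[-0.3,-3.9,0],[0,0,0]],[[-0.3,-3.9,0],[0,0,0]],[[-0.3,-3.9,0],[0,0,0]],[[-0.15,-2.2,0],[0,0,0]],[[0,0,0],[0,0,0]]]'  >/dev/null
python3 -m crank '[[[0,0,0],[0,0,0]],[[0,0,0],[0,0,0]]]' >/dev/null
python3 to.py 582 -310.3 15.4 90
```

```text
clock: 33.55
tcp_pos: [0.5587, 0.0047, 0.1252]
orientation: [-0.015, 3.137, 0.001]
contact_force: [0.9, -0.2, -0.5]
grip_width: 0.0382
gripper_force: 25.3
t34.8 tcp [ 584.8 -308.   121.5] w38.3 gf25 F [ 0.3  0.2 -0. ]
shift cm [ 0.28 -0.24 10.61] turn [0.001 0.    0.012]
```

```bash
python3 -m crank '[[[0.2,-0.2,2],[0,0,0]],[[0,0,4],[0,0,0]],[[0,0,2.5],[0,0,0]],[[0,0,0.8],[0,0,0]],[[0,0,0.5],[0,0,0]]]' >/dev/null
python3 -m crank '[[[0,0,0],[0,0,0]],[[0,0,0],[0,0,0]]]' 
python3 - <<'E'
from h import *
im,d=optics.grab_frame("side"); im=cv2.resize(im[300:480,320:540],None,fx=3,fy=3);cv2.imwrite("pics/side9.png",im[:,:,::-1])
E
```

```text
clock: 35.45
tcp_pos: [0.5835, -0.3121, 0.0246]
orientation: [-0.016, 3.139, -0.001]
contact_force: [-0.3, -1.0, -0.3]
grip_width: 0.0382
gripper_force: 25.3
```

View pics/side9.png

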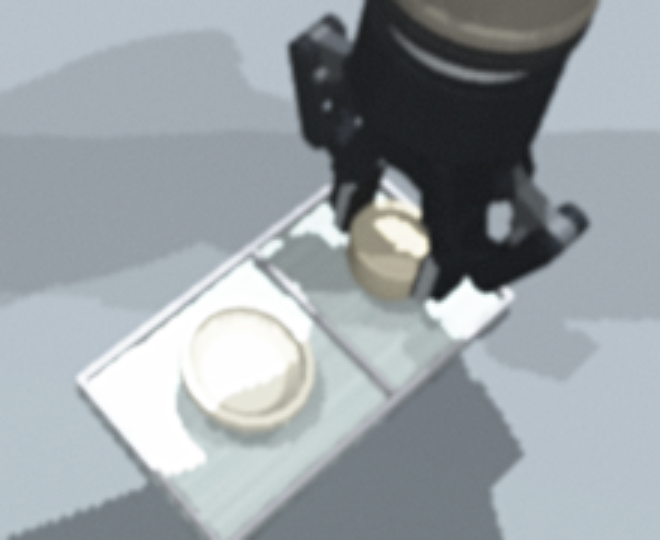

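The scorifier sits upright in the large compartment at (248,370). The cupel hangs just above the small one at (390,250). Lowering it.

```bash
python3 -m crank '[[[0,0,0.4],[0,0,0]],[[0,0,0.3],[0,0,0]],[[0,0,0],[0,0,0]]]'
python3 -m crank '[[[0,0,0.1],[0,0,0]],[[0,0,0],[0,0,0]]]'
python3 -m crank '[[[0,0,0.1],[0,0,0]],[[0,0,0],[0,0,0]]]'
```

```text
clock: 35.8
tcp_pos: [0.5821, -0.3116, 0.0158]
orientation: [0.016, -3.141, -0.001]
contact_force: [0.1, 0.0, -1.0]
grip_width: 0.0381
gripper_force: 25.3
clock: 36.0
tcp_pos: [0.5823, -0.3118, 0.0155]
orientation: [0.016, -3.141, -0.001]
contact_force: [-2.6, 2.2, 3.7]
grip_width: 0.0384
gripper_force: 25.6
clock: 36.2
tcp_pos: [0.5823, -0.3118, 0.0155]
orientation: [0.016, -3.142, -0.001]
contact_force: [-4.6, 2.4, 12.1]
grip_width: 0.0378
gripper_force: 26.2
```

Seated; release, rise, move clear sideways and verify.

```bash
python3 -m crank '[[[0,0,-0.1],[0,0,0]],[[0,0,0],[0,0,0]],[[0,0,0],[0,0,0]],[[0,0,0],[0,0,0]]]' 6
python3 -m crank '[[[0,0,-0.5],[0,0,0]],[[0,0,-2],[0,0,0]],[[0,0,-4],[0,0,0]],[[0,0,-4],[0,0,0]],[[0,0,-2],[0,0,0]]]' >/dev/null
python3 -m crank '[[[1,4,0],[0,0,0]],[[1,4,0],[0,0,0]],[[1,4,0],[0,0,0]],[[1,4,0],[0,0,0]],[[0,0,0],[0,0,0]]]' >/dev/null
sed -i 's/0.npz/9.npz/' m.py
python3 - <<'E'
from h import *
for n in("top","side"):
    im,d=optics.grab_frame(n); cv2.imwrite(f"pics/{n}10.png",im[:,:,::-1]); np.savez(f"pics/{n}9.npz",im=im,d=d)
E
python3 m.py; python3 to.py 0 0 0
```

```text
clock: 36.6
tcp_pos: [0.5824, -0.3118, 0.0148]
orientation: [0.016, -3.141, -0.0]
contact_force: [0.0, 0.1, -0.8]
grip_width: 0.0598
gripper_force: 0.0
top bench z 0.0003286504633717934
[199.  64.] 1180 zt 139.3 rect [892.  236.5] [16.4 27.6] 1.3 circ [896.5 236.7] 13.9 col [68. 49. 36.]
[155.  79.] 1548 zt 101.2 rect [877.2 325.6] [43.2 62.5] 1.3 circ [886.6 325.9] 31.5 col [66. 64. 63.]
[563.  80.] 2084 zt 185.2 rect [ 858.2 -373.6] [44.1 13.2] 27.5 circ [ 856.4 -370.2] 22.1 col [130. 129. 128.]
[480.  92.] 4803 zt 100.0 rect [ 872.3 -261.5] [ 7.2 54.9] 88.9 circ [ 872.3 -261.5] 27.5 col [86. 72. 57.]
[300. 132.] 474 zt 61.9 rect [800.8  63.4] [44.3 44. ] 27.3 circ [801.1  66.2] 24.7 col [122. 126. 128.]
[334. 192.] 760 zt 43.0 rect [691.7  -1.4] [54.8 53.9] 1.1 circ [691.4  -1.3] 28.4 col [184. 180. 175.]
[401. 195.] 153 zt 18.8 rect [ 694.3 -124.5] [23.4 22.9] 0.1 circ [ 694.2 -124.2] 12.9 col [182. 177. 168.]
[132. 280.] 267 zt 11.8 rect [522.3 345.8] [167.1  72.8] 0.7 circ [522.  369.2] 84.3 col [143. 141. 144.]
[180. 255.] 165 zt 11.2 rect [557.6 277.4] [95.6 75.1] 1.1 circ [5
[... 2152 characters left out ...]
 [478.4  58.9] 21.8 col [205.  58.  58.]
[405. 271.] 199 zt 18.2 rect [ 692.7 -124.4] [30.  23.2] 44.6 circ [ 693.3 -124.9] 15.2 col [208. 206. 191.]
[233. 344.] 663 zt 26.0 rect [393.7 -73. ] [40.2 40.1] 15.9 circ [393.2 -73. ] 21.5 col [223. 128.  33.]
[407. 419.] 1231 zt 10.7 rect [ 529.8 -309.3] [ 92.4 181.5] 88.7 circ [ 530.3 -309.4] 100.4 col [215. 218. 222.]
[448. 385.] 805 zt 29.2 rect [ 581.8 -311.7] [41.4 38.2] 39.3 circ [ 581.3 -311.6] 21.2 col [221. 220. 209.]
[402. 423.] 1588 zt 30.8 rect [ 495. -308.] [56.9 56.1] 51.0 circ [ 494.6 -307.6] 29.3 col [242. 242. 239.]
t37.7 tcp [ 541.  -151.3  140.6] w60.4 gf0 F [-0.3 -0.3  0.3]
shift cm [53.91 15.8  14.03] turn [0.    0.001 0.012]
```

View pics/side10.png

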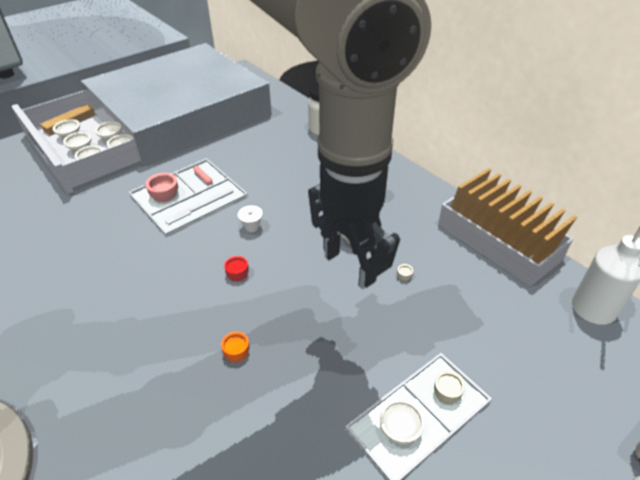

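View pics/top10.png

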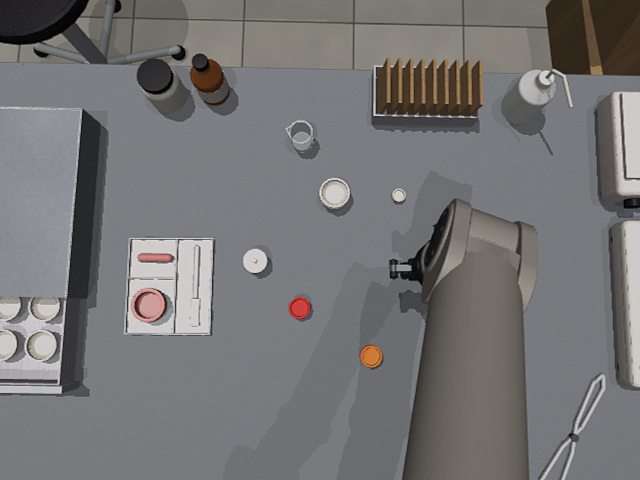

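Both views show all five pieces flat and centred in their compartments. Rim heights match resting on the 3 mm floor, and the beaker, crucible and small cupel have not moved.

```bash
python3 -c "
from bench import r
print(r.hand_in())"
```

```text
the job is handed in; nothing more can be done
None
```

I made up both kits and handed the job in at about 38 s on the robot's clock (limit 112 s). My last camera check showed all five pieces resting in their compartments and the beaker, crucible and small cupel where they started; the hand-in gave no verdict.

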